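Blow off two buffed door knobs with the sprung air lever at half travel

ROBOT

A 7-joint arm with a two-finger parallel gripper is mounted at the origin on the work surface. World frame = base frame: x ahead of the robot, y to its left, z up, the work surface at z = 0. Lengths are in m, angles in rad, forces in N, time in s.
With the tool pointing down it reaches from about 0.425 to 0.975 m from the base axis. Payload 16.7 kg.
Tool frame: the origin (TCP) lies at the very end of the fingers, on their centre line; the grasp point (between the pads) lies behind it (manip.grasp_offset is the z of the grasp point in the tool frame, in m); z points along the fingers, y is the line along which they close (so a half turn about z gives the same grasp; the last joint's range is limited). The gripper opens to 85 mm and grips with 20 to 120 N. Pads are 22 mm wide; open, the fingers measure 114 mm over their backs; the gripper's body (76 mm by 85 mm) begins 54 mm behind the grasp point. The pads swing forward as they close: fully open they stand 13 mm farther back than shut.
Start: joints at [-1.427, 0.426, 0.074, 1.606, -0.034, 1.111, -0.067], TCP at [0.195, 0.646, 0.231] pointing down, gripper open.
Joint ranges: [-2.85, 2.85], [-0.5, 2.14], [-1.23, 1.37], [0.21, 2.46], [-1.02, 4.16], [0.16, 2.05], [-2.73, 2.73]. Speed limits (rad/s): [1.89, 1.89, 2.39, 2.39, 3.01, 3.01, 3.01].

INTERFACE

Orientations are given as a rotation vector (axis times angle).
In Python, from workcell import manip gives the robot as it stands.
- The arm moves only by the tool jog_arm, never from a script. Its argument "series" is a list of rows, each a list of 3 entries, a list of its own where there are three numbers: the closure, from -1 (fully open) to 1 (shut), then the shift along the world's x, y, z in cm, then the turn, a rotation vector about the world's x, y, z in degrees. In form: [[hand, [tx, ty, tz], [rx, ry, rz]], ...]. A call has 1 to 12 rows; each row shifts and turns the commanded pose from where the row before left it; what a row does not reach is not made up. A row lasts 1/10 s, in which the tool goes at most 50 mm and 8.59 degrees, less where a joint would pass 70% of its speed; a pose out of reach is approached as far as the arm can. A call with a gripper value outside its range is refused whole. The fingers move at their own pace and stop on an object; "squeeze" is the grip in N (left out, the last holds). Time passes only in rows, so rows that do not move let the fingers close. It gives the time, the measured TCP pose, the force, the opening and the grip force at its end, in the units of the state.
- manip.sense(): the state, without advancing time (a new reading comes with each control period).
- manip.capture(name): name is "scene" or "top"; returns a dict with "img" (480x640x3 uint8, red, green, blue), "z_map" (480x640 float32, m along the optical axis (not along the pixel's ray), 0 where there is no reading), "vfov" (degrees; the focal length in pixels is half the picture's height over the tangent of half this angle, whatever the lens; pixels are square), "cx", "cy" (the principal point, pixels), "rvec" (rotation vector, rad) and "tvec" (3), from world to camera coordinates, as OpenCV has them. Camera axes: x right, y down, z forward; pixel columns grow to the right and rows downward; lengths in m; the calibration is good to about 2 mm. A picture is of the moment at which its call begins.
- manip.finish_job(): hands the job in; it is judged then, once.
Trained networks look in a picture, given as the dict that the camera call returned (one of the last four; its "shot" number tells which), for a name from the list of things; names that differ only in an ending like _2 or _b are one class to them, and where a whole thing is asked for, a point or a joint stands for the part that bears it (a point fixed in the world has none). Each returns a list of dicts, best first, with "score" (0 to 1); they miss things now and then, are a little off and sometimes report something else, mostly with a low value. They report only what shows in the picture. A call takes as long as a camera call. They do not tell look-alikes from the thing itself.
- manip.spot_in(picture, thing): "at" ([x, y, z] in m, in the coordinates of the camera as it stood for that picture, good to about 4 mm: the middle of the surface that is visible of it).
- manip.cut_out(picture, thing): "pixels" (480x640 bool, what is visible of it).
The state is a dict: "clock": time; "joint_pos": joint angles; "qvel": joint speeds; "joint_efforts": joint torques, N m; "tool_pos": TCP position; "orientation": TCP orientation; "contact_force": force on the tool from outside, world axes, zero at the start; "moment": the same for the moment, N m; "opening": finger opening in m; "grip_force": force on a finger pad.
Only numpy, scipy, OpenCV 4.12 (cv2) and the standard library are available. Lean on these libraries where they do the work, as an engineer would, in place of code of your own. Each camera call takes 0.05 s, during which the arm holds its last target. There are 200 camera calls.

TASK

Stand the two large round-headed brass door knobs upright in the blow-off tub: lower each one gently to the tub's rubber floor, without dropping it or knocking it against the other, and leave the other two knobs and everything else on the bench where they are. Then push the sprung lever of the air valve half-way down to blow them clean, and finish while still holding it there, with the knobs standing in the tub. Never push the lever right down, because full air would throw the freshly buffed knobs about.

Things in the scene. Friction and masses are not known exactly. Their poses are not given: they have to be found in the camera images.
- knob_a: one of two large round door knobs, brass, 0.15 to 0.31 kg: ball head 50 mm in diameter, neck 22 mm, base flange 46 mm in diameter and 6 mm thick; 68 mm tall, ball centre 43 mm above the underside. Stands upright on the parts board, its base 16 mm above the bench. Origin: centre of the flange's underside; z up along the knob.
- knob_b: the other large round door knob, the same in every respect as knob_a.
- board: parts board: plywood with a cork face, 260 x 220 mm (x, y), top face 16 mm above the bench, fixed. The two large knobs, the small knob and the drum knob stand on it in two rows of two, in any order, at least 85 mm apart, centre to centre. Origin: centre of the underside, z up.
- station: blow-off station, fixed to the bench: steel plate 300 x 360 mm (x, y), 6 mm thick, with a round galvanised tub (+y side), an air valve with a lever (-y side), a filter-regulator 138 mm tall behind the valve, a pipe that rises 156 mm high behind the tub to a nozzle, and a duct at the back. Origin: centre of the plate's underside; z up, -x faces the robot.
- tub_floor (a point): centre of the flat floor in the tub, the top of a sponge-rubber mat that gives about 1 mm per 4 N, 22 mm above the bench. The tub is 208 mm wide inside at the floor, 234 mm at the rim, which is 119 mm above the bench (97 mm above this floor). Axes as the station's. The nozzle leans 30 mm in over the far rim: it stays 88 mm or more from this centre, on the +x side.
- lever (a joint): angle of the air valve's lever (rad): 0 released, up; grows as it is pushed down; 0.36 right down on its stop; half-way is 0.18. It springs back up when let go. Pushing at the pad takes about 5 N to start, 8 N half-way, 10 N at the stop.
- lever_pad (a point): centre of the top face of the black finger pad on the lever's end, 52 mm long, 30 mm wide; it moves with the lever. The lever runs from its hinge to the station's -x; this point is 130 mm out along it and 7 mm above its line: 152 mm above the bench released, 130 mm half-way, 107 mm right down, when the pad is level; released it slopes 0.36 rad.
- lever_hinge (a point): the middle of the lever's hinge axis, 100 mm above the bench; the axis lies along the station's y. Pushing the lever down turns the pad about this point.
- small_knob: bystander on the parts board: a small cupboard knob of the same form in brass, ball head 30 mm, 42 mm tall. Origin: centre of its underside.
- drum_knob: bystander on the parts board: a brass door knob with a drum (short cylinder) head 48 mm in diameter and 34 mm high, 62 mm tall. Origin: centre of its underside.
- pot: bystander: open enamel pot 152 mm in diameter, 85 mm high, with a loop handle and a spoon in it, on the left of the bench. Origin: centre of its underside.
- can: bystander: closed steel can, 70 mm in diameter, 110 mm high, on the left of the bench. Origin: centre of its underside.
- compound_bar: bystander: brown bar of polishing compound, 170 by 50 by 42 mm, on the right of the bench. Origin: centre of its underside.
- brush: bystander: hand brush lying on the bench, left of the robot's base. Origin: the middle of its underside.
- wrench: bystander: wrench lying on the bench, right of the robot's base. Origin: the middle of its underside.
Not all that is in view belongs to the job. What is shaped like the knob_a but red or turquoise is not meant. Leave any blue or green look-alike of the knob_b alone.

How it is judged:
By the outcome, as a careful person would: the job done as asked, in the order asked, and still so for the second after the job is handed in, while the arm keeps its last pose, push and grip.
It also fails if it takes over 67 s, if anything falls off the work surface, if the arm or the gripper's body presses on something with over 40 N, if the wrist force passes 120 N, or if a joint passes its speed limit or range.

## Working session

There is one attempt and no reset: what is moved stays moved. The work goes in short steps, Python scripts to look and compute and a tool call to move; the robot and the scene stay as the last step left them, time stands still between calls to the robot, and variables do not carry over. Pictures are saved under pics/ and viewed, at most 10 in all, crops included, and the job is handed in when it is done.

Besides the shell and the picture viewer there is one more tool, called after "Request:" in YAML: its name, and indented under it one key for each argument. jog_arm: Moves the arm, as the interface text tells. Its arguments: {"type":"object","properties":{"series":{"type":"array"},"squeeze":{"type":"number"}},"required":["series"]}

```bash
mkdir -p pics; cat > h.py <<'E'
import numpy as np, cv2
from workcell import manip
def toW(p,P):
    R=cv2.Rodrigues(np.array(p['rvec'],float))[0]
    return (np.atleast_2d(P)-np.array(p['tvec']).ravel())@R
def cloud(p):
    z=p['z_map']; f=240/np.tan(np.radians(p['vfov'])/2)
    v,u=np.mgrid[:480,:640]
    C=np.stack([(u-p['cx'])/f*z,(v-p['cy'])/f*z,z],-1)
    return toW(p,C.reshape(-1,3)).reshape(480,640,3)
def px(p,W):
    f=240/np.tan(np.radians(p['vfov'])/2)
    K=np.array([[f,0,p['cx']],[0,f,p['cy']],[0,0,1]])
    return cv2.projectPoints(np.atleast_2d(np.array(W,float)),np.array(p['rvec'],float),np.array(p['tvec'],float),K,None)[0][:,0]
E
python3 - <<'E'
from h import *
np.set_printoptions(precision=3,suppress=True)
print(manip.grasp_offset, manip.sense())
for n in("scene","top"):
    p=manip.capture(n); cv2.imwrite(f'pics/{n}1.png',p['img'][:,:,::-1])
    C=cloud(p)
    print(n,p['vfov'],p['tvec'])
    for t in ["knob_a","board","station","small_knob","drum_knob","lever_pad","lever","pot","can","compound_bar"]:
        for d in manip.spot_in(p,t)[:5]:
            w=toW(p,d['at'])[0]; print(t,round(d['score'],2),w,px(p,w)[0].round())
E
```

```text
-0.0187 {'clock': 0.0, 'joint_pos': array([-1.427,  0.427,  0.074,  1.607, -0.034,  1.111, -0.067]), 'qvel': array([ 0.   , -0.   , -0.   ,  0.001,  0.001, -0.   , -0.001]), 'joint_efforts': array([ -0.001, -94.984,   3.76 , -46.352,   0.019,   0.01 ,   0.   ]), 'tool_pos': array([0.195, 0.646, 0.231]), 'orientation': array([-0.46 , -3.108,  0.002]), 'contact_force': array([-0.345,  0.864,  0.794]), 'moment': array([-0.006,  0.003,  0.035]), 'grip_force': 0.0, 'opening': 0.08529958900671786}
scene 48.660714226539255 [-0.373 -0.156  1.754]
knob_a 0.92 [ 0.388 -0.467  0.054] [190. 343.]
knob_a 0.91 [ 0.683 -0.222  0.062] [344. 333.]
knob_a 0.85 [ 0.612 -0.109  0.054] [346. 291.]
knob_a 0.84 [ 0.527 -0.482  0.057] [227. 378.]
knob_a 0.82 [ 0.422 -0.335  0.07 ] [235. 310.]
board 0.84 [ 0.499 -0.299  0.02 ] [269. 326.]
board 0.5 [0.681 0.254 0.037] [432. 227.]
station 0.8 [0.685 0.249 0.04 ] [433. 228.]
small_knob 0.43 [ 0.526 -0.354  0.05 ] [262. 340.]
drum_knob 0.84 [ 0.427 -0.238  0.078] [261. 284.]
lever_pad 0.73 [0.563 0.036 0.141] [362. 229.]
lever 0.86 [0.561 0.039 0.141] [362. 228
[... 312 characters left out ...]
3. 226.]
top 51.83955387999932 [-0.024  0.488  1.604]
knob_a 0.62 [ 0.546 -0.227  0.071] [394. 228.]
knob_a 0.55 [ 0.523 -0.346  0.053] [429. 238.]
knob_a 0.52 [ 0.407 -0.319  0.073] [421. 270.]
knob_a 0.51 [ 0.678 -0.216  0.056] [391. 191.]
knob_a 0.5 [ 0.381 -0.462  0.059] [464. 281.]
board 0.86 [ 0.476 -0.284  0.01 ] [408. 253.]
station 0.85 [0.608 0.206 0.021] [267. 208.]
station 0.59 [ 0.383 -0.567  0.042] [495. 283.]
drum_knob 0.51 [ 0.421 -0.233  0.078] [395. 265.]
lever_pad 0.59 [0.55  0.035 0.145] [315. 217.]
lever 0.67 [0.548 0.036 0.145] [315. 218.]
pot 0.7 [0.408 0.585 0.015] [152. 260.]
can 0.63 [0.576 0.509 0.113] [171. 206.]
compound_bar 0.59 [ 0.382 -0.567  0.042] [495. 283.]
```

View pics/scene1.png

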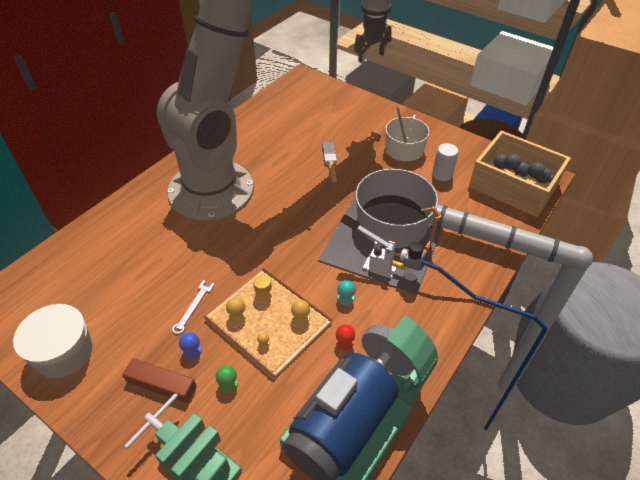

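View pics/top1.png

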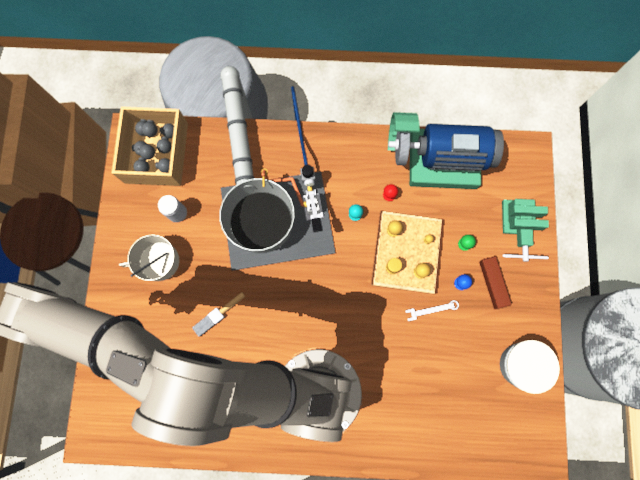

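The scene view shows the brass pieces on the board: a ball at (236,307), a ball at (301,309), the small knob at (263,340) and the drum at (262,285). The look-alikes off the board are blue (190,345), green (227,378), red (345,335) and turquoise (346,291). The top view shows the same balls at (422,270) and (396,228), the tub at (257,215) and the lever pad at (316,218). My choice is the two brass balls at (236,307) and (301,309). I'll measure them and check with one crop.

```bash
cat > m.py <<'E'
from h import *
from scipy.optimize import least_squares
np.set_printoptions(precision=4,suppress=True)
ps={n:manip.capture(n) for n in("scene","top")}
for n,p in ps.items():
    C=cloud(p); ok=p['z_map']>0
    for c in [(0.417,-0.328),(0.556,-0.233)]:
        m=ok&(np.hypot(C[...,0]-c[0],C[...,1]-c[1])<.04)&(C[...,2]>.048)
        Q=C[m]
        s=least_squares(lambda q:np.linalg.norm(Q-q,axis=1)-.025,[*c,.06],loss='soft_l1',f_scale=.002)
        print(n,'ball',s.x,m.sum(),np.abs(s.fun).mean(), p['img'][m].mean(0).round())
    for nm,c in [('small',(.526,-.354)),('drum',(.427,-.238))]:
        m=ok&(np.hypot(C[...,0]-c[0],C[...,1]-c[1])<.035)&(C[...,2]>.035); Q=C[m]; print(nm,Q.mean(0),Q.min(0),Q.max(0))
    # tub rim: points z .108-.125 near
    m=ok&(abs(C[...,2]-.117)<.006)&(np.hypot(C[...,0]-.62,C[...,1]-.22)<.2)
    Q=C[m][:,:2]
    f=lambda q:np.hypot(*(Q-q[:2]).T)-q[2]
    s=least_squares(f,[.62,.22,.118],loss='soft_l1',f_scale=.002); print('tub',s.x,len(Q),np.abs(s.fun).mean())
    # floor
    m=ok&(abs(C[...,2]-.022)<.006)&(np.hypot(C[...,0]-s.x[0],C[...,1]-s.x[1])<.09)
    print('floor n',m.sum(), C[m].mean(0) if m.any() else '')
    # plate
    m=ok&(abs(C[...,2]-.006)<.004)&(abs(C[...,0]-.6)<.2)&(abs(C[...,1]-.17)<.22)&(p['img'].max(2)<110)
    Q=C[m][:,:2].astype(np.float32); r=cv2.minAreaRect(Q); print('plate',r,len(Q))
    for nm in("lever_pad","station"):
      for d in manip.cut_out(p,nm)[:1]:
        mm=d['pixels']&ok; Q=C[mm]; print(nm,d['score'],mm.sum(),np.median(Q,0),Q.min(0),Q.max(0))
        if nm=="lever_pad":
            k=mm&(p['img'].max(2)<60)&(C[...,2]>.12); Q=C[k]; print(len(Q))
            if len(Q)>5:
                print('pad dark',Q.mean(0),Q.min(0),Q.max(0)); U,S,V=np.linalg.svd(Q-Q.mean(0),full_matrices=False); print(V,S)
p=ps["scene"]
I=cv2.resize(p['img'][265:385,175:355],None,fx=3,fy=3,interpolation=2)
J=cv2.resize(p['img'][190:290,310:455],None,fx=3,fy=3,interpolation=2)
K=np.zeros((360+300,540,3),np.uint8);K[:360]=I;K[360:,:435]=J
cv2.imwrite('pics/crop1.png',cv2.resize(K,None,fx=.9,fy=.9)[:,:,::-1])
E
python3 m.py
```

```text
scene ball [ 0.4096 -0.323   0.0605] 293 0.0015859440574339113 [176. 131.  65.]
scene ball [ 0.5504 -0.2299  0.0612] 292 0.0016232224239255718 [179. 132.  65.]
small [ 0.525  -0.3508  0.0534] [ 0.5092 -0.362   0.0393] [ 0.5377 -0.3356  0.0626]
drum [ 0.4266 -0.2343  0.0736] [ 0.3976 -0.2557  0.0464] [ 0.4468 -0.206   0.0855]
tub [0.5627 0.2232 0.1198] 659 0.017888487886374396
floor n 960 [0.5492 0.2524 0.024 ]
plate ((0.635135293006897, 0.12749888002872467), (0.3936415910720825, 0.31566205620765686), 11.74541187286377) 1503
lever_pad 0.74 1724 [ 0.3926 -0.5761  0.0424] [ 0.2747 -0.6199 -0.0047] [ 0.4739 -0.5276  0.0764]
0
station 0.75 17465 [0.6859 0.2573 0.0328] [ 0.3788 -0.0351 -0.7599] [1.1305 1.1827 0.1682]
top ball [ 0.4131 -0.3255  0.0597] 181 0.0018369350233498963 [225. 191.  90.]
top ball [ 0.5537 -0.2318  0.0599] 175 0.002121545989277618 [224. 189.  89.]
small [ 0.5225 -0.3474  0.0525] [ 0.5103 -0.3612  0.0375] [ 0.5361 -0.3343  0.0651]
drum [ 0.4215 -0.2296  0.0755] [ 0.3999 -0.2522  0.0495] [ 0.4475 -0.2071  0.087 ]
tub [0.5624 0.2232 0.1194] 469 0.01091711798013538
floor n 1847 [0.5611 0.2228 0.0218]
plate ((0.6204046010971069, 0.19178447127342224), (0.3783266842365265, 0.4583871066570282), 9.122332572937012) 981
lever_pad 0.83 256 [0.5558 0.0366 0.1396] [0.5017 0.0133 0.0098] [0.6508 0.06   0.1658]
106
pad dark [0.5257 0.0284 0.154 ] [0.5017 0.0133 0.1391] [0.5502 0.0438 0.1658]
[[-0.8977 -0.2004  0.3924]
 [ 0.2123 -0.9771 -0.0133]
 [-0.3861 -0.0714 -0.9197]] [0.1446 0.0793 0.0281]
station 0.94 11508 [0.6069 0.2087 0.0229] [ 0.3952 -0.032  -0.7456] [1.4381 0.3963 0.1658]
```

View pics/crop1.png

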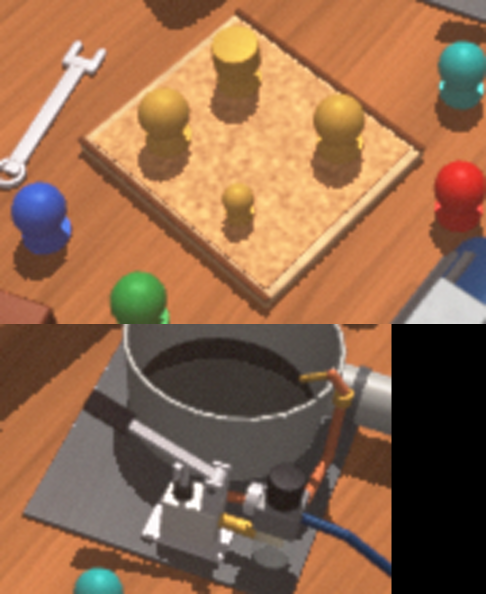

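The crop confirms two large brass ball knobs on the board, with the drum at the top and the small knob at the bottom. The coloured look-alikes all stand off the board. In the lower part, the lever has its black pad toward −x and the nozzle is over the far rim. Next I'll plan the reach to knob A at (0.411, −0.324).

```bash
cat > plan.py <<'E'
import sys,json,numpy as np
from workcell import manip
from scipy.spatial.transform import Rotation as R
def pose():
    s=manip.sense(); y=R.from_rotvec(s['orientation']).as_matrix()
    psi=np.degrees(np.arctan2(y[1,1],y[0,1])); psi=(psi+90)%180-90
    return s['tool_pos'],psi,y[:,2],s
def arc(x,y,z,psi,n,step=None):
    """polar interpolation from the present pose to the target in n rows"""
    t,p0,zz,s=pose(); a0,r0=np.arctan2(t[1],t[0]),np.hypot(t[0],t[1]); a1,r1=np.arctan2(y,x),np.hypot(x,y)
    u=np.linspace(0,1,n+1); a=a0+u*(a1-a0); r=r0+u*(r1-r0)
    P=np.c_[r*np.cos(a),r*np.sin(a),t[2]+u*(z-t[2])]; D=np.diff(P,axis=0)*100
    print('from',t.round(4),round(p0,1),'approach',zz.round(3),'t',s['clock']); print('max cm',np.linalg.norm(D,axis=1).max().round(2))
    print([[-1,d.round(1).tolist(),[0,0,round((psi-p0)/n,1)]] for d in D], 'turn/row',round((psi-p0)/n,1))
if __name__=="__main__":
    a=[float(v) for v in sys.argv[1:]]; arc(*a[:4],int(a[4]))
E
python3 plan.py 0.411 -0.324 0.30 -38 30
```

```text
from [0.1955 0.646  0.2313] 73.2 approach [-0. -0. -1.] t 1.4
max cm 4.39
[[-1, [4.0, -1.9, 0.2], [0, 0, np.float64(-3.7)]], [-1, [3.8, -2.1, 0.2], [0, 0, np.float64(-3.7)]], [-1, [3.6, -2.3, 0.2], [0, 0, np.float64(-3.7)]], [-1, [3.4, -2.6, 0.2], [0, 0, np.float64(-3.7)]], [-1, [3.2, -2.8, 0.2], [0, 0, np.float64(-3.7)]], [-1, [3.0, -2.9, 0.2], [0, 0, np.float64(-3.7)]], [-1, [2.8, -3.1, 0.2], [0, 0, np.float64(-3.7)]], [-1, [2.6, -3.3, 0.2], [0, 0, np.float64(-3.7)]], [-1, [2.3, -3.4, 0.2], [0, 0, np.float64(-3.7)]], [-1, [2.1, -3.5, 0.2], [0, 0, np.float64(-3.7)]], [-1, [1.8, -3.6, 0.2], [0, 0, np.float64(-3.7)]], [-1, [1.6, -3.7, 0.2], [0, 0, np.float64(-3.7)]], [-1, [1.3, -3.8, 0.2], [0, 0, np.float64(-3.7)]], [-1, [1.1, -3.8, 0.2], [0, 0, np.float64(-3.7)]], [-1, [0.8, -3.8, 0.2], [0, 0, np.float64(-3.7)]], [-1, [0.6, -3.9, 0.2], [0, 0, np.float64(-3.7)]], [-1, [0.3, -3.9, 0.2], [0, 0, np.float64(-3.7)]], [-1, [0.0, -3.8, 0.2], [0, 0, np.float64(-3.7)]], [-1, [-0.2, -3.8, 0.2], [0, 0, np.float64(-3.7)]], [-1, [-0.5, -3.7, 0.2], [0, 0, np.float64(-3.7)]], [-1, [-0.7, -3.7, 0.2], [0, 0, np.float64(-3.7)]], [-1, [-0.9, -3.6, 0.2], [0, 0, np.float64(-3.7)]], [-1, [-1.2, -3.5, 0.2], [0, 0, np.float64(-3.7)]], [-1, [-1.4, -3.4, 0.2], [0, 0, np.float64(-3.7)]], [-1, [-1.6, -3.2, 0.2], [0, 0, np.float64(-3.7)]], [-1, [-1.8, -3.1, 0.2], [0, 0, np.float64(-3.7)]], [-1, [-2.0, -3.0, 0.2], [0, 0, np.float64(-3.7)]], [-1, [-2.1, -2.8, 0.2], [0, 0, np.float64(-3.7)]], [-1, [-2.3, -2.6, 0.2], [0, 0, np.float64(-3.7)]], [-1, [-2.4, -2.4, 0.2], [0, 0, np.float64(-3.7)]]] turn/row -3.7
```

Lift first because of the spoon, then follow the arc.

Request:
jog_arm:
  series:
    - [-1,[0,0,4],[0,0,0]]
    - [-1,[0,0,4],[0,0,0]]
    - [-1,[3.9,-2,0],[0,0,-4]]
    - [-1,[3.7,-2.2,0],[0,0,-4]]
    - [-1,[3.5,-2.4,0],[0,0,-4]]
    - [-1,[3.3,-2.7,0],[0,0,-4]]
    - [-1,[3.1,-2.9,0],[0,0,-4]]
    - [-1,[2.9,-3,0],[0,0,-4]]
    - [-1,[2.7,-3.2,0],[0,0,-4]]
    - [-1,[2.5,-3.4,0],[0,0,-4]]
    - [-1,[2.2,-3.5,0],[0,0,-4]]
    - [-1,[2,-3.6,0],[0,0,-4]]
  squeeze: 50

```text
clock: 2.6
tool_pos: [0.4944, 0.3555, 0.3114]
orientation: [1.499, 2.761, 0.0]
contact_force: [0.5, 0.0, -0.3]
opening: 0.0851
grip_force: 0.0
```

Request:
jog_arm:
  series:
    - [-1,[1.8,-3.6,0],[0,0,-4]]
    - [-1,[1.6,-3.7,0],[0,0,-4]]
    - [-1,[1.3,-3.8,0],[0,0,-4]]
    - [-1,[1.1,-3.8,0],[0,0,-4]]
    - [-1,[0.8,-3.8,0],[0,0,-4]]
    - [-1,[0.6,-3.9,0],[0,0,-4]]
    - [-1,[0.3,-3.9,0],[0,0,-4]]
    - [-1,[0,-3.8,0],[0,0,-4]]
    - [-1,[-0.2,-3.8,0],[0,0,-4]]
    - [-1,[-0.5,-3.7,0],[0,0,-4]]
    - [-1,[-0.7,-3.7,0],[0,0,-4]]
    - [-1,[-0.9,-3.6,0],[0,0,-4]]

```text
clock: 3.8
tool_pos: [0.5451, -0.0955, 0.3115]
orientation: [2.492, 1.912, 0.001]
contact_force: [0.7, -0.6, 0.4]
opening: 0.0856
grip_force: 0.0
```

```bash
python3 plan.py 0.411 -0.324 0.20 -38 8; python3 -c "
from plan import *
print(pose()[3]['joint_pos'])"
```

```text
from [ 0.5451 -0.0955  0.3115] -15.0 approach [ 0.  0. -1.] t 3.8
max cm 3.7
[[-1, [-1.1, -3.3, -1.4], [0, 0, np.float64(-2.9)]], [-1, [-1.3, -3.2, -1.4], [0, 0, np.float64(-2.9)]], [-1, [-1.4, -3.1, -1.4], [0, 0, np.float64(-2.9)]], [-1, [-1.6, -2.9, -1.4], [0, 0, np.float64(-2.9)]], [-1, [-1.8, -2.8, -1.4], [0, 0, np.float64(-2.9)]], [-1, [-1.9, -2.7, -1.4], [0, 0, np.float64(-2.9)]], [-1, [-2.1, -2.5, -1.4], [0, 0, np.float64(-2.9)]], [-1, [-2.2, -2.4, -1.4], [0, 0, np.float64(-2.9)]]] turn/row -2.9
[-0.5642826   0.18433069  0.72324364  1.81346354 -0.13113886  1.19188987
 -0.06267944]
```

Request:
jog_arm:
  series:
    - [-1,[-1.1,-3.3,-1.4],[0,0,-2.9]]
    - [-1,[-1.3,-3.2,-1.4],[0,0,-2.9]]
    - [-1,[-1.4,-3.1,-1.4],[0,0,-2.9]]
    - [-1,[-1.6,-2.9,-1.4],[0,0,-2.9]]
    - [-1,[-1.8,-2.8,-1.4],[0,0,-2.9]]
    - [-1,[-1.9,-2.7,-1.4],[0,0,-2.9]]
    - [-1,[-2.1,-2.5,-1.4],[0,0,-2.9]]
    - [-1,[-2.2,-2.4,-1.4],[0,0,-2.9]]
    - [-1,[0,0,0],[0,0,0]]
    - [-1,[0,0,0],[0,0,0]]

```text
clock: 4.8
tool_pos: [0.4111, -0.3234, 0.1992]
orientation: [-2.825, -1.374, 0.0]
contact_force: [0.5, 0.1, 0.7]
opening: 0.0853
grip_force: 0.0
```

```bash
python3 - <<'E'
from h import *
from plan import pose
from scipy.optimize import least_squares
np.set_printoptions(precision=4,suppress=True)
t,p0,zz,s=pose(); print(t,p0,s['joint_pos'])
p=manip.capture("scene"); C=cloud(p); ok=p['z_map']>0
for c in [(0.411,-0.324),(0.552,-0.231)]:
    m=ok&(np.hypot(C[...,0]-c[0],C[...,1]-c[1])<.04)&(C[...,2]>.048)&(C[...,2]<.1); Q=C[m]
    f=least_squares(lambda q:np.linalg.norm(Q-q,axis=1)-.025,[*c,.06],loss='soft_l1',f_scale=.002); print(f.x,m.sum())
# fingertip depth check: points in a box round the fingers
m=ok&(np.hypot(C[...,0]-t[0],C[...,1]-t[1])<.065)&(C[...,2]>.15); Q=C[m]; print(len(Q),Q[:,2].min(),Q[Q[:,2]<Q[:,2].min()+.03].mean(0))
cv2.imwrite('pics/s2.png',cv2.resize(p['img'][200:400,130:400],None,fx=2.5,fy=2.5)[:,:,::-1])
E
```

```text
[ 0.4111 -0.3234  0.1992] -38.11450919001676 [-0.1825  0.2883  0.8725  2.0145 -0.2698  0.9565  0.162 ]
[ 0.4101 -0.323   0.061 ] 291
[ 0.5501 -0.2297  0.0612] 291
7495 0.2158009480958827 [ 0.4523 -0.355   0.2287]
```

View pics/s2.png

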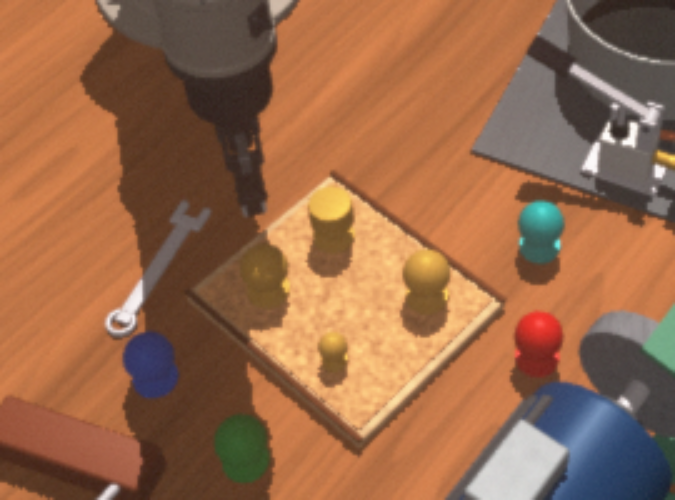

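The open gripper hangs squarely over knob A (crop pixel 263,265) and the neighbours are clear. I'll descend and grip.

Request:
jog_arm:
  series:
    - [-1,[0,0,-3],[0,0,0]]
    - [-1,[0,0,-3],[0,0,0]]
    - [-1,[0,0,-3],[0,0,0]]
    - [-1,[0,0,-2],[0,0,0]]
    - [-1,[0,0,-2],[0,0,0]]
    - [-1,[0,0,-1.2],[0,0,0]]
    - [-1,[0,0,-1.2],[0,0,0]]
    - [-1,[0,0,-1],[0,0,0]]
    - [-1,[0,0,0],[0,0,0]]
    - [0,[0,0,0],[0,0,0]]
    - [0,[0,0,0],[0,0,0]]
    - [0,[0,0,0],[0,0,0]]

```text
clock: 6.05
tool_pos: [0.4119, -0.3232, 0.0361]
orientation: [2.823, 1.376, 0.002]
contact_force: [-3.0, 2.4, 17.2]
opening: 0.0484
grip_force: 48.5
```

Request:
jog_arm:
  series:
    - [1,[0,0,0],[0,0,0]]
    - [1,[0,0,0],[0,0,0]]
    - [1,[0,0,0],[0,0,0]]
    - [1,[0,0,0],[0,0,0]]
    - [1,[0,0,0],[0,0,0]]
    - [1,[0,0,0],[0,0,0]]
  squeeze: 50

```text
clock: 6.65
tool_pos: [0.4119, -0.3232, 0.0362]
orientation: [2.824, 1.376, 0.002]
contact_force: [-1.9, 1.5, 10.3]
opening: 0.0483
grip_force: 49.5
```

Request:
jog_arm:
  series:
    - [1,[0,0,0.3],[0,0,0]]
    - [1,[0,0,0.7],[0,0,0]]
    - [1,[0,0,2],[0,0,0]]
    - [1,[0,0,3],[0,0,0]]
    - [1,[0,0,3],[0,0,0]]
    - [1,[0,0,0],[0,0,0]]
    - [1,[0,0,0],[0,0,0]]

```text
clock: 7.35
tool_pos: [0.4119, -0.3227, 0.1258]
orientation: [2.823, 1.377, 0.002]
contact_force: [-0.1, 0.5, -3.6]
opening: 0.048
grip_force: 52.4
```

```bash
python3 - <<'E'
from h import *
from plan import pose
np.set_printoptions(precision=4,suppress=True)
t,p0,zz,s=pose(); print(t,p0,zz,s['joint_pos'])
p=manip.capture("scene"); C=cloud(p)
for d in manip.spot_in(p,"knob_a")[:6]:
    w=toW(p,d['at'])[0]; print(round(d['score'],2),w)
u,v=px(p,t)[0].astype(int); print(u,v)
cv2.imwrite('pics/s3.png',cv2.resize(p['img'][v-60:v+60,u-70:u+70],None,fx=4,fy=4,interpolation=2)[:,:,::-1])
E
```

```text
[ 0.4119 -0.3227  0.1258] -38.002598764480126 [ 0.0015  0.     -1.    ] [-0.0989  0.4033  0.7962  2.0771 -0.3975  0.8138  0.2727]
0.95 [ 0.6848 -0.2226  0.0557]
0.9 [ 0.3883 -0.4677  0.0547]
0.78 [ 0.525  -0.4816  0.058 ]
0.75 [ 0.4155 -0.3406  0.1461]
0.69 [ 0.6127 -0.1084  0.056 ]
0.64 [ 0.3954 -0.5747  0.0429]
232 292
```

View pics/s3.png

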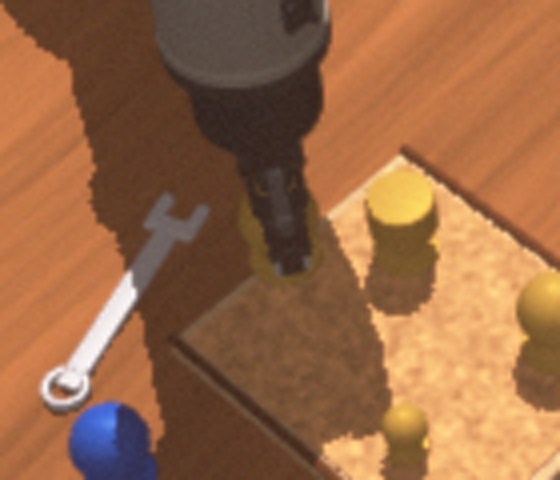

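The held brass ball shows between the fingers at crop (280,235), with its flange just below at about (285,280). It hangs upright and the weight reads about 3.6 N. Next I'll plan the carry to the tub's +y half.

```bash
python3 plan.py 0.553 0.270 0.26 12 18
```

```text
from [ 0.4112 -0.3224  0.1247] -38.0 approach [-0.001  0.001 -1.   ] t 7.45
max cm 3.92
[[-1, [2.3, 2.3, 0.8], [0, 0, np.float64(2.8)]], [-1, [2.2, 2.5, 0.8], [0, 0, np.float64(2.8)]], [-1, [2.1, 2.7, 0.8], [0, 0, np.float64(2.8)]], [-1, [1.9, 2.8, 0.8], [0, 0, np.float64(2.8)]], [-1, [1.8, 3.0, 0.8], [0, 0, np.float64(2.8)]], [-1, [1.6, 3.1, 0.8], [0, 0, np.float64(2.8)]], [-1, [1.4, 3.2, 0.8], [0, 0, np.float64(2.8)]], [-1, [1.2, 3.3, 0.8], [0, 0, np.float64(2.8)]], [-1, [1.0, 3.4, 0.8], [0, 0, np.float64(2.8)]], [-1, [0.8, 3.5, 0.8], [0, 0, np.float64(2.8)]], [-1, [0.6, 3.6, 0.8], [0, 0, np.float64(2.8)]], [-1, [0.3, 3.6, 0.8], [0, 0, np.float64(2.8)]], [-1, [0.1, 3.7, 0.8], [0, 0, np.float64(2.8)]], [-1, [-0.1, 3.7, 0.8], [0, 0, np.float64(2.8)]], [-1, [-0.4, 3.7, 0.8], [0, 0, np.float64(2.8)]], [-1, [-0.6, 3.7, 0.8], [0, 0, np.float64(2.8)]], [-1, [-0.9, 3.7, 0.8], [0, 0, np.float64(2.8)]], [-1, [-1.1, 3.7, 0.8], [0, 0, np.float64(2.8)]]] turn/row 2.8
```

Request:
jog_arm:
  series:
    - [1,[0,0,3],[0,0,0]]
    - [1,[0,0,3],[0,0,0]]
    - [1,[2.3,2.3,1.5],[0,0,2.8]]
    - [1,[2.2,2.5,1.5],[0,0,2.8]]
    - [1,[2.1,2.7,1.5],[0,0,2.8]]
    - [1,[1.9,2.8,1.5],[0,0,2.8]]
    - [1,[1.8,3,1.5],[0,0,2.8]]
    - [1,[1.6,3.1,0],[0,0,2.8]]
    - [1,[1.4,3.2,0],[0,0,2.8]]
    - [1,[1.2,3.3,0],[0,0,2.8]]
    - [1,[1,3.4,0],[0,0,2.8]]
    - [1,[0.8,3.5,0],[0,0,2.8]]

```text
clock: 8.65
tool_pos: [0.5744, -0.0236, 0.2591]
orientation: [-2.405, -2.02, 0.003]
contact_force: [0.8, -0.0, -2.3]
opening: 0.048
grip_force: 52.9
```

Request:
jog_arm:
  series:
    - [1,[0.6,3.6,0],[0,0,2.8]]
    - [1,[0.3,3.6,0],[0,0,2.8]]
    - [1,[0.1,3.7,0],[0,0,2.8]]
    - [1,[-0.1,3.7,0],[0,0,2.8]]
    - [1,[-0.4,3.7,0],[0,0,2.8]]
    - [1,[-0.6,3.7,0],[0,0,2.8]]
    - [1,[-0.9,3.7,0],[0,0,2.8]]
    - [1,[-1.1,3.7,0],[0,0,2.8]]
    - [1,[0,0,0],[0,0,0]]
    - [1,[0,0,0],[0,0,0]]

```text
clock: 9.65
tool_pos: [0.5527, 0.2696, 0.2589]
orientation: [-1.967, -2.449, 0.003]
contact_force: [0.7, -0.9, -3.1]
opening: 0.0483
grip_force: 52.9
```

```bash
python3 plan.py 0.553 0.270 0.05 12 8|head -2
```

```text
from [0.5527 0.2696 0.2589] 12.5 approach [-0.002 -0.001 -1.   ] t 9.65
max cm 2.61
```

Request:
jog_arm:
  series:
    - [1,[0,0,-3],[0,0,0]]
    - [1,[0,0,-3],[0,0,0]]
    - [1,[0,0,-3],[0,0,0]]
    - [1,[0,0,-3],[0,0,0]]
    - [1,[0,0,-3],[0,0,0]]
    - [1,[0,0,-2.5],[0,0,0]]
    - [1,[0,0,-1.5],[0,0,0]]
    - [1,[0,0,-1],[0,0,0]]
    - [1,[0,0,-0.5],[0,0,0]]
    - [1,[0,0,-0.3],[0,0,0]]
    - [1,[0,0,0],[0,0,0]]

```text
clock: 10.75
tool_pos: [0.5538, 0.2691, 0.0527]
orientation: [1.969, 2.448, 0.001]
contact_force: [0.2, -0.3, -2.5]
opening: 0.0481
grip_force: 53.0
```

Request:
jog_arm:
  series:
    - [1,[0,0,-0.1],[0,0,0]]
    - [1,[0,0,-0.1],[0,0,0]]
    - [1,[0,0,-0.1],[0,0,0]]
    - [1,[0,0,0],[0,0,0]]

```text
clock: 11.15
tool_pos: [0.5535, 0.2691, 0.0494]
orientation: [-1.969, -2.448, -0.0]
contact_force: [0.4, 0.2, -2.3]
opening: 0.0482
grip_force: 53.0
```

Request:
jog_arm:
  series:
    - [1,[0,0,-0.15],[0,0,0]]
    - [1,[0,0,-0.15],[0,0,0]]
    - [1,[0,0,-0.1],[0,0,0]]
    - [1,[0,0,0],[0,0,0]]

```text
clock: 11.55
tool_pos: [0.5534, 0.2689, 0.0451]
orientation: [-1.969, -2.448, 0.001]
contact_force: [-0.3, -0.2, -2.5]
opening: 0.048
grip_force: 53.0
```

Request:
jog_arm:
  series:
    - [1,[0,0,-0.1],[0,0,0]]
    - [1,[0,0,-0.1],[0,0,0]]
    - [1,[0,0,0],[0,0,0]]

```text
clock: 11.85
tool_pos: [0.5534, 0.269, 0.0431]
orientation: [-1.969, -2.448, 0.0]
contact_force: [-0.0, 0.0, -2.9]
opening: 0.0478
grip_force: 53.0
```

Request:
jog_arm:
  series:
    - [1,[0,0,-0.1],[0,0,0]]
    - [1,[0,0,0],[0,0,0]]

```text
clock: 12.05
tool_pos: [0.5534, 0.269, 0.0422]
orientation: [-1.969, -2.448, 0.0]
contact_force: [1.0, 0.6, -2.1]
opening: 0.0478
grip_force: 53.0
```

Request:
jog_arm:
  series:
    - [1,[0,0,-0.1],[0,0,0]]
    - [1,[0,0,0],[0,0,0]]

```text
clock: 12.25
tool_pos: [0.5535, 0.269, 0.0413]
orientation: [-1.969, -2.448, -0.0]
contact_force: [0.1, -0.3, -0.5]
opening: 0.0481
grip_force: 53.0
```

Request:
jog_arm:
  series:
    - [1,[0,0,-0.1],[0,0,0]]
    - [1,[0,0,-0.05],[0,0,0]]
    - [1,[0,0,0],[0,0,0]]

```text
clock: 12.55
tool_pos: [0.5536, 0.2691, 0.04]
orientation: [-1.969, -2.448, -0.0]
contact_force: [-1.1, -0.7, 4.8]
opening: 0.0479
grip_force: 53.4
```

Request:
jog_arm:
  series:
    - [1,[0,0,0],[0,0,0]]
    - [1,[0,0,0],[0,0,0]]
    - [-0.3,[0,0,0],[0,0,0]]
    - [-0.6,[0,0,0],[0,0,0]]
    - [-0.6,[0,0,0],[0,0,0]]
    - [-0.6,[0,0,0],[0,0,0]]
  squeeze: 20

```text
clock: 13.15
tool_pos: [0.5534, 0.2691, 0.0397]
orientation: [-1.969, -2.448, 0.0]
contact_force: [-0.3, -0.4, 0.5]
opening: 0.0679
grip_force: 0.0
```

Request:
jog_arm:
  series:
    - [-0.6,[0,0,0.5],[0,0,0]]
    - [-0.6,[0,0,1],[0,0,0]]
    - [-0.6,[0,0,2],[0,0,0]]
    - [-0.6,[0,0,3],[0,0,0]]
    - [-0.6,[0,0,3],[0,0,0]]
    - [-0.6,[0,0,4],[0,0,0]]
    - [-0.6,[0,0,4],[0,0,0]]
    - [-0.6,[0,0,4.4],[0,0,0]]

```text
clock: 13.95
tool_pos: [0.5531, 0.2686, 0.2611]
orientation: [-1.97, -2.447, 0.0]
contact_force: [0.7, 1.1, -0.7]
opening: 0.0684
grip_force: 0.0
```

```bash
python3 plan.py 0.552 -0.231 0.20 -23 15; python3 - <<'E'
from h import *
from scipy.optimize import least_squares
np.set_printoptions(precision=4,suppress=True)
p=manip.capture("top"); C=cloud(p); ok=p['z_map']>0
for c in [(0.5535,0.269),(0.552,-0.231)]:
    m=ok&(np.hypot(C[...,0]-c[0],C[...,1]-c[1])<.04)&(C[...,2]>.048)&(C[...,2]<.1); Q=C[m]; print(len(Q))
    if len(Q)<10: continue
    f=least_squares(lambda q:np.linalg.norm(Q-q,axis=1)-.025,[*c,.06],loss='soft_l1',f_scale=.002); print(f.x)
E
```

```text
from [0.5531 0.2686 0.2611] 12.3 approach [-0. -0. -1.] t 13.95
max cm 3.5
[[-1, [1.3, -3.2, -0.4], [0, 0, np.float64(-2.4)]], [-1, [1.1, -3.3, -0.4], [0, 0, np.float64(-2.4)]], [-1, [1.0, -3.3, -0.4], [0, 0, np.float64(-2.4)]], [-1, [0.8, -3.4, -0.4], [0, 0, np.float64(-2.4)]], [-1, [0.6, -3.4, -0.4], [0, 0, np.float64(-2.4)]], [-1, [0.4, -3.4, -0.4], [0, 0, np.float64(-2.4)]], [-1, [0.2, -3.4, -0.4], [0, 0, np.float64(-2.4)]], [-1, [-0.0, -3.4, -0.4], [0, 0, np.float64(-2.4)]], [-1, [-0.2, -3.4, -0.4], [0, 0, np.float64(-2.4)]], [-1, [-0.4, -3.4, -0.4], [0, 0, np.float64(-2.4)]], [-1, [-0.6, -3.4, -0.4], [0, 0, np.float64(-2.4)]], [-1, [-0.8, -3.3, -0.4], [0, 0, np.float64(-2.4)]], [-1, [-1.0, -3.3, -0.4], [0, 0, np.float64(-2.4)]], [-1, [-1.1, -3.2, -0.4], [0, 0, np.float64(-2.4)]], [-1, [-1.3, -3.1, -0.4], [0, 0, np.float64(-2.4)]]] turn/row -2.4
34
[0.5543 0.2684 0.0696]
175
[ 0.553  -0.232   0.0601]
```

Request:
jog_arm:
  series:
    - [-1,[1.3,-3.2,0],[0,0,-2.4]]
    - [-1,[1.1,-3.3,0],[0,0,-2.4]]
    - [-1,[1,-3.3,0],[0,0,-2.4]]
    - [-1,[0.8,-3.4,0],[0,0,-2.4]]
    - [-1,[0.6,-3.4,0],[0,0,-2.4]]
    - [-1,[0.4,-3.4,0],[0,0,-2.4]]
    - [-1,[0.2,-3.4,0],[0,0,-2.4]]
    - [-1,[0,-3.4,0],[0,0,-2.4]]
    - [-1,[-0.2,-3.4,-1],[0,0,-2.4]]
    - [-1,[-0.4,-3.4,-1],[0,0,-2.4]]
    - [-1,[-0.6,-3.4,-1],[0,0,-2.4]]
    - [-1,[-0.8,-3.3,-1],[0,0,-2.4]]

```text
clock: 15.2
tool_pos: [0.5872, -0.1355, 0.2193]
orientation: [2.518, 1.878, 0.001]
contact_force: [0.1, -0.4, 0.1]
opening: 0.0854
grip_force: 0.0
```

Request:
jog_arm:
  series:
    - [-1,[-1,-3.3,-1],[0,0,-2.4]]
    - [-1,[-1.1,-3.2,-1],[0,0,-2.4]]
    - [-1,[-1.3,-3.1,0],[0,0,-2.4]]
    - [-1,[0,0,0],[0,0,0]]
    - [-1,[0,0,0],[0,0,0]]

```text
clock: 15.7
tool_pos: [0.5533, -0.2306, 0.1995]
orientation: [2.63, 1.717, 0.001]
contact_force: [-0.0, 0.2, -0.7]
opening: 0.0852
grip_force: 0.0
```

```bash
python3 - <<'E'
from h import *
from plan import pose
from scipy.optimize import least_squares
np.set_printoptions(precision=4,suppress=True)
print(pose()[:3],pose()[3]['joint_pos'])
for n in ("scene","top"):
  p=manip.capture(n); C=cloud(p); ok=p['z_map']>0
  for c in [(0.5535,0.269),(0.552,-0.231)]:
    m=ok&(np.hypot(C[...,0]-c[0],C[...,1]-c[1])<.033)&(C[...,2]>.048)&(C[...,2]<.1); Q=C[m]; print(n,len(Q))
    if len(Q)<10: continue
    f=least_squares(lambda q:np.linalg.norm(Q-q,axis=1)-.025,[*c,.06],loss='soft_l1',f_scale=.002); print(f.x)
  if n=="top":
    cv2.imwrite('pics/t2.png',cv2.resize(p['img'][150:290,200:450],None,fx=3,fy=3,interpolation=2)[:,:,::-1])
E
```

```text
(array([ 0.5533, -0.2306,  0.1995]), np.float64(-23.715644924058182), array([ 0.0007,  0.0002, -1.    ])) [-0.2877  0.4138  0.7496  1.8456 -0.3301  1.0097  0.1843]
scene 201
[0.5534 0.2688 0.0663]
scene 292
[ 0.5501 -0.2296  0.0608]
top 174
[0.5562 0.267  0.0639]
top 0
```

View pics/t2.png

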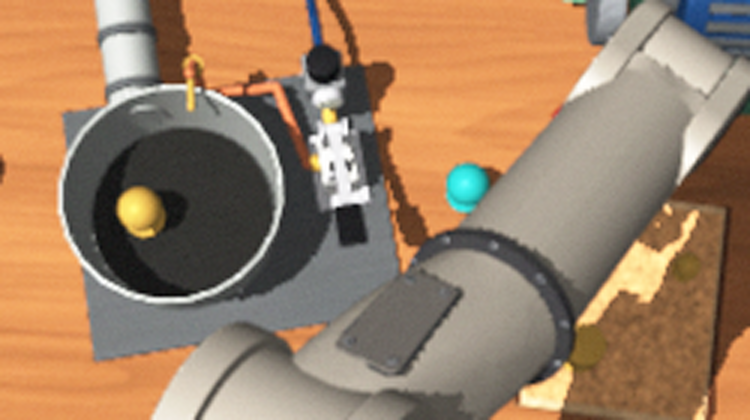

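Knob A stands upright in the tub at crop (142,212), with its ball centre at about z 0.065 as expected. The gripper is now over knob B, so I'll descend and grip.

Request:
jog_arm:
  series:
    - [-1,[-0.1,0,-3],[0,0,0]]
    - [-1,[0,0,-3],[0,0,0]]
    - [-1,[0,0,-3],[0,0,0]]
    - [-1,[0,0,-2],[0,0,0]]
    - [-1,[0,0,-2],[0,0,0]]
    - [-1,[0,0,-1.2],[0,0,0]]
    - [-1,[0,0,-1.2],[0,0,0]]
    - [-1,[0,0,-0.9],[0,0,0]]
    - [-1,[0,0,0],[0,0,0]]
    - [0,[0,0,0],[0,0,0]]
    - [0,[0,0,0],[0,0,0]]
    - [0,[0,0,0],[0,0,0]]
  squeeze: 50

```text
clock: 17.0
tool_pos: [0.5529, -0.2301, 0.0366]
orientation: [2.629, 1.719, 0.001]
contact_force: [-4.1, 2.8, 10.4]
opening: 0.048
grip_force: 49.4
```

Request:
jog_arm:
  series:
    - [1,[0,0,0],[0,0,0]]
    - [1,[0,0,0],[0,0,0]]
    - [1,[0,0,0],[0,0,0]]
    - [1,[0,0,0],[0,0,0]]

```text
clock: 17.4
tool_pos: [0.5529, -0.2301, 0.0367]
orientation: [2.629, 1.719, 0.002]
contact_force: [-2.2, 0.6, 8.7]
opening: 0.0482
grip_force: 50.0
```

Request:
jog_arm:
  series:
    - [1,[0,0,0.3],[0,0,0]]
    - [1,[0,0,0.7],[0,0,0]]
    - [1,[0,0,2],[0,0,0]]
    - [1,[0,0,3],[0,0,0]]
    - [1,[0,0,4],[0,0,0]]
    - [1,[0,0,4],[0,0,0]]
    - [1,[0,0,4],[0,0,0]]
    - [1,[0,0,4],[0,0,0]]
    - [1,[0,0,0],[0,0,0]]

```text
clock: 18.3
tool_pos: [0.5542, -0.2313, 0.2613]
orientation: [2.626, 1.716, 0.009]
contact_force: [1.0, -0.7, -2.1]
opening: 0.0479
grip_force: 52.1
```

```bash
python3 plan.py 0.572 0.176 0.26 12 13
```

```text
from [ 0.5542 -0.2313  0.2613] -23.7 approach [ 0.007 -0.001 -1.   ] t 18.3
max cm 3.2
[[-1, [1.1, 3.0, -0.0], [0, 0, np.float64(2.7)]], [-1, [1.0, 3.1, -0.0], [0, 0, np.float64(2.7)]], [-1, [0.8, 3.1, -0.0], [0, 0, np.float64(2.7)]], [-1, [0.6, 3.1, -0.0], [0, 0, np.float64(2.7)]], [-1, [0.5, 3.2, -0.0], [0, 0, np.float64(2.7)]], [-1, [0.3, 3.2, -0.0], [0, 0, np.float64(2.7)]], [-1, [0.1, 3.2, -0.0], [0, 0, np.float64(2.7)]], [-1, [-0.0, 3.2, -0.0], [0, 0, np.float64(2.7)]], [-1, [-0.2, 3.2, -0.0], [0, 0, np.float64(2.7)]], [-1, [-0.4, 3.2, -0.0], [0, 0, np.float64(2.7)]], [-1, [-0.5, 3.2, -0.0], [0, 0, np.float64(2.7)]], [-1, [-0.7, 3.1, -0.0], [0, 0, np.float64(2.7)]], [-1, [-0.9, 3.1, -0.0], [0, 0, np.float64(2.7)]]] turn/row 2.7
```

Request:
jog_arm:
  series:
    - [1,[1.1,3,0],[0,0,2.7]]
    - [1,[1,3.1,0],[0,0,2.7]]
    - [1,[0.8,3.1,0],[0,0,2.7]]
    - [1,[0.6,3.1,0],[0,0,2.7]]
    - [1,[0.5,3.2,0],[0,0,2.7]]
    - [1,[0.3,3.2,0],[0,0,2.7]]
    - [1,[0.1,3.2,0],[0,0,2.7]]
    - [1,[0,3.2,0],[0,0,2.7]]
    - [1,[-0.2,3.2,0],[0,0,2.7]]
    - [1,[-0.4,3.2,0],[0,0,2.7]]
    - [1,[-0.5,3.2,0],[0,0,2.7]]
    - [1,[-0.7,3.1,0],[0,0,2.7]]

```text
clock: 19.5
tool_pos: [0.5779, 0.1492, 0.2556]
orientation: [-2.043, -2.386, 0.001]
contact_force: [-0.1, -0.2, -1.7]
opening: 0.048
grip_force: 52.0
```

Request:
jog_arm:
  series:
    - [1,[-0.9,3.1,0],[0,0,2.7]]
    - [1,[0,0,0],[0,0,0]]
    - [1,[0,0,0],[0,0,0]]
    - [1,[0,0,0],[0,0,0]]

```text
clock: 19.9
tool_pos: [0.5696, 0.178, 0.2558]
orientation: [1.99, 2.431, -0.001]
contact_force: [0.8, -0.9, -2.0]
opening: 0.0478
grip_force: 52.0
```

Request:
jog_arm:
  series:
    - [1,[0,0,-3],[0,0,0]]
    - [1,[0,0,-3],[0,0,0]]
    - [1,[0,0,-3],[0,0,0]]
    - [1,[0,0,-3],[0,0,0]]
    - [1,[0,0,-3],[0,0,0]]
    - [1,[0,0,-2.5],[0,0,0]]
    - [1,[0,0,-1.5],[0,0,0]]
    - [1,[0,0,-0.9],[0,0,0]]
    - [1,[0,0,-0.4],[0,0,0]]
    - [1,[0,0,-0.2],[0,0,0]]
    - [1,[0,0,0],[0,0,0]]

```text
clock: 21.0
tool_pos: [0.5699, 0.1791, 0.0514]
orientation: [1.988, 2.432, 0.001]
contact_force: [-0.0, -0.4, -2.2]
opening: 0.0483
grip_force: 52.0
```

Request:
jog_arm:
  series:
    - [1,[0,0,-0.2],[0,0,0]]
    - [1,[0,0,-0.2],[0,0,0]]
    - [1,[0,0,-0.1],[0,0,0]]
    - [1,[0,0,0],[0,0,0]]

```text
clock: 21.4
tool_pos: [0.5694, 0.1791, 0.0458]
orientation: [-1.988, -2.432, 0.0]
contact_force: [-0.5, 0.4, -1.9]
opening: 0.0479
grip_force: 52.0
```

Request:
jog_arm:
  series:
    - [1,[0,0,-0.1],[0,0,0]]
    - [1,[0,0,-0.1],[0,0,0]]
    - [1,[0,0,-0.1],[0,0,0]]
    - [1,[0,0,0],[0,0,0]]

```text
clock: 21.8
tool_pos: [0.5694, 0.179, 0.0426]
orientation: [-1.988, -2.432, 0.0]
contact_force: [0.3, 0.4, -1.4]
opening: 0.0483
grip_force: 52.0
```

Request:
jog_arm:
  series:
    - [1,[0,0,-0.1],[0,0,0]]
    - [1,[0,0,0],[0,0,0]]

```text
clock: 22.0
tool_pos: [0.5694, 0.179, 0.0417]
orientation: [-1.988, -2.432, 0.0]
contact_force: [0.4, 0.8, -0.9]
opening: 0.048
grip_force: 52.0
```

Request:
jog_arm:
  series:
    - [1,[0,0,-0.1],[0,0,0]]
    - [1,[0,0,-0.05],[0,0,0]]
    - [1,[0,0,0],[0,0,0]]

```text
clock: 22.3
tool_pos: [0.5696, 0.1791, 0.0404]
orientation: [-1.989, -2.432, -0.0]
contact_force: [-1.1, -0.8, 3.1]
opening: 0.0481
grip_force: 52.3
```

Contact force is 3.1 N. Release, rise and look.

Request:
jog_arm:
  series:
    - [1,[0,0,0],[0,0,0]]
    - [1,[0,0,0],[0,0,0]]
    - [-0.3,[0,0,0],[0,0,0]]
    - [-0.6,[0,0,0],[0,0,0]]
    - [-0.6,[0,0,0],[0,0,0]]
    - [-0.6,[0,0,0],[0,0,0]]
  squeeze: 20

```text
clock: 22.9
tool_pos: [0.5695, 0.179, 0.0403]
orientation: [-1.988, -2.432, 0.0]
contact_force: [0.2, -0.1, 0.1]
opening: 0.0685
grip_force: 0.0
```

Request:
jog_arm:
  series:
    - [-0.6,[0,0,0.5],[0,0,0]]
    - [-0.6,[0,0,1],[0,0,0]]
    - [-0.6,[0,0,2],[0,0,0]]
    - [-0.6,[0,0,3],[0,0,0]]
    - [-0.6,[0,0,3],[0,0,0]]
    - [-0.6,[0,0,4],[0,0,0]]
    - [-0.6,[0,0,4],[0,0,0]]
    - [-0.6,[0,0,4],[0,0,0]]

```text
clock: 23.7
tool_pos: [0.5693, 0.1786, 0.2579]
orientation: [1.989, 2.432, 0.001]
contact_force: [1.0, -0.4, 0.2]
opening: 0.0685
grip_force: 0.0
```

Request:
jog_arm:
  series:
    - [-0.6,[0,-4,1],[0,0,0]]
    - [0,[0,-4,0],[0,0,0]]
    - [1,[0,-4,0],[0,0,0]]
    - [1,[0,-4,0],[0,0,0]]
    - [1,[0,-4,0],[0,0,0]]
    - [1,[0,-4,0],[0,0,0]]
    - [1,[0,-4,0],[0,0,0]]
    - [1,[0,-4,0],[0,0,0]]
    - [1,[0,0,0],[0,0,0]]
    - [1,[0,0,0],[0,0,0]]

```text
clock: 24.7
tool_pos: [0.5692, -0.1421, 0.266]
orientation: [1.991, 2.43, 0.001]
contact_force: [0.0, 0.2, -0.4]
opening: -0.0001
grip_force: 0.0
```

```bash
cat > lev.py <<'E'
from h import *
from plan import pose
from scipy.optimize import least_squares
np.set_printoptions(precision=4,suppress=True)
print(pose()[:3])
out=[]
for n in ("scene","top"):
  p=manip.capture(n); C=cloud(p); ok=p['z_map']>0
  for c in [(0.5535,0.269),(0.5695,0.179)]:
    m=ok&(np.hypot(C[...,0]-c[0],C[...,1]-c[1])<.033)&(C[...,2]>.048)&(C[...,2]<.1); Q=C[m]; print(n,len(Q))
    if len(Q)<10: continue
    f=least_squares(lambda q:np.linalg.norm(Q-q,axis=1)-.025,[*c,.06],loss='soft_l1',f_scale=.002); print(f.x)
  m=ok&(abs(C[...,0]-.56)<.085)&(abs(C[...,1]-.035)<.035)&(C[...,2]>.11)&(C[...,2]<.175)
  dark=m&(p['img'].max(2)<75); 
  for nm,k in(('lever',m),('dark',dark)):
    Q=C[k]
    if len(Q)<10: print(nm,len(Q)); continue
    r=cv2.minAreaRect(Q[:,:2].astype(np.float32)); U,S,V=np.linalg.svd(Q-Q.mean(0),full_matrices=False)
    print(n,nm,len(Q),Q.mean(0),Q.min(0),Q.max(0),r,V[0],V[2])
  cv2.imwrite('/tmp/x.png',p['img'])
  u,v=px(p,[.55,.13,.1])[0].astype(int); out.append(cv2.resize(p['img'][v-50:v+50,u-65:u+65],None,fx=3,fy=3,interpolation=2))
cv2.imwrite('pics/lev1.png',np.hstack(out)[:,:,::-1])
E
python3 lev.py
```

```text
(array([ 0.5692, -0.1421,  0.266 ]), np.float64(11.3242731997573), array([ 0.0005,  0.0001, -1.    ]))
scene 205
[0.5531 0.2688 0.0659]
scene 167
[0.5696 0.1788 0.0666]
scene lever 252 [0.5816 0.0402 0.1327] [0.5015 0.0164 0.11  ] [0.6448 0.0695 0.1621] ((0.5741846561431885, 0.04051501676440239), (0.14807814359664917, 0.03400472179055214), 9.949071884155273) [ 0.911   0.2181 -0.3499] [0.3507 0.0362 0.9358]
scene dark 62 [0.5402 0.03   0.1495] [0.5071 0.0164 0.1415] [0.5522 0.0452 0.1621] ((0.5278955101966858, 0.029262568801641464), (0.04493306577205658, 0.02785777859389782), 10.098564147949219) [ 0.0326 -0.9983 -0.0488] [ 0.3662 -0.0335  0.9299]
top 170
[0.5559 0.2666 0.0636]
top 173
[0.5718 0.1762 0.0638]
top lever 225 [0.5562 0.034  0.142 ] [0.5028 0.01   0.1101] [0.6447 0.0629 0.1651] ((0.5752559900283813, 0.03771940618753433), (0.14507167041301727, 0.02948865294456482), 11.866684913635254) [-0.9153 -0.1968  0.3515] [-0.3379 -0.1002 -0.9358]
top dark 115 [0.5249 0.028  0.1542] [0.5028 0.01   0.1407] [0.5491 0.0437 0.1651] ((0.5258475542068481, 0.028109654784202576), (0.04428277909755707, 0.028262579813599586), 12.579874038696289) [-0.9236 -0.2014  0.3263] [0.3156 0.0839 0.9452]
```

View pics/lev1.png

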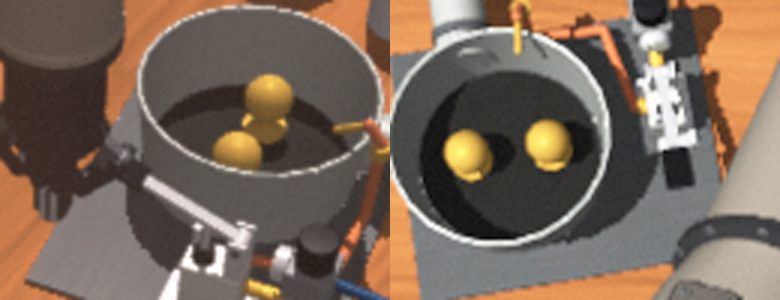

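Both brass knobs stand in the tub, at right-panel (468,153) and (548,145). The lever is released, with its pad at (680,168). Pad centre is about (0.5265, 0.029, 0.152) and station yaw is about 12°. I'll tilt the tool 10.3° so the shut fingertips are flat on the pad at half-way, and move to a point above it.

Request:
jog_arm:
  series:
    - [1,[-0.6,3.4,0],[-1.1,5,0]]
    - [1,[-1,3.4,0],[-1,5.1,0]]
    - [1,[-1,3.4,0],[0,0,0]]
    - [1,[-1,3.4,0],[0,0,0]]
    - [1,[-1,3.5,0],[0,0,0]]
    - [1,[0,0,-3],[0,0,0]]
    - [1,[0,0,-3],[0,0,0]]
    - [1,[0,0,-1.5],[0,0,0]]
    - [1,[0,0,0],[0,0,0]]
    - [1,[0,0,0],[0,0,0]]
  squeeze: 40

```text
clock: 25.8
tool_pos: [0.5238, 0.0302, 0.1911]
orientation: [-1.912, -2.339, 0.212]
contact_force: [-0.3, -0.6, 0.5]
opening: -0.0002
grip_force: 0.0
```

```bash
python3 -c "
from plan import *
t,p,z,s=pose();print(t,p,z,s['contact_force'],s['joint_pos'])
x=np.array([.978,.208,0]);print('tilt',np.degrees(np.arcsin(-z@x)), 'to pad', (np.array([.5245,.0285,.16])-t)*100)"
```

```text
[0.52382688 0.03016509 0.19110002] 11.467812778822719 [-0.17507257 -0.03653404 -0.98387746] [-0.25375067 -0.55150862  0.51305566] [-0.66373982  0.37274284  0.60807938  1.88585113 -0.20466835  1.13503141
  0.23479389]
tilt 10.301038562701194 to pad [ 0.06731195 -0.16650872 -3.11000248]
```

Request:
jog_arm:
  series:
    - [1,[0.1,-0.2,-1.5],[0,0,0]]
    - [1,[0,0,-1],[0,0,0]]
    - [1,[0,0,-0.4],[0,0,0]]
    - [1,[0,0,-0.2],[0,0,0]]
    - [1,[0,0,0],[0,0,0]]

```text
clock: 26.3
tool_pos: [0.5245, 0.028, 0.1592]
orientation: [-1.912, -2.339, 0.212]
contact_force: [-0.4, 0.5, 0.6]
opening: -0.0002
grip_force: 0.0
```

Request:
jog_arm:
  series:
    - [1,[0,0,-0.2],[0,0,0]]
    - [1,[0,0,-0.2],[0,0,0]]
    - [1,[0,0,0],[0,0,0]]

```text
clock: 26.6
tool_pos: [0.5244, 0.0281, 0.1552]
orientation: [-1.912, -2.339, 0.212]
contact_force: [0.1, -0.3, -0.7]
opening: -0.0001
grip_force: 0.0
```

Request:
jog_arm:
  series:
    - [1,[0,0,-0.1],[0,0,0]]
    - [1,[0,0,0],[0,0,0]]

```text
clock: 26.8
tool_pos: [0.5246, 0.028, 0.1545]
orientation: [-1.912, -2.339, 0.212]
contact_force: [-0.9, 1.0, 5.2]
opening: 0.0002
grip_force: 2.1
```

Request:
jog_arm:
  series:
    - [1,[0,0,-0.1],[0,0,0]]
    - [1,[0,0,0],[0,0,0]]

```text
clock: 27.0
tool_pos: [0.5245, 0.028, 0.1534]
orientation: [-1.912, -2.339, 0.212]
contact_force: [-0.0, 0.3, 4.6]
opening: 0.0
grip_force: 2.2
```

Request:
jog_arm:
  series:
    - [1,[0,0,-0.1],[0,0,0]]
    - [1,[0,0,0],[0,0,0]]

```text
clock: 27.2
tool_pos: [0.5246, 0.028, 0.1524]
orientation: [-1.912, -2.339, 0.212]
contact_force: [-0.3, -0.8, 4.9]
opening: 0.0002
grip_force: 2.3
```

Contact came at z ≈ 0.1546, as the geometry predicts. I'll follow the pad's arc down.

Request:
jog_arm:
  series:
    - [1,[-0.1,0,-0.25],[0,0,0]]
    - [1,[-0.1,0,-0.25],[0,0,0]]
    - [1,[-0.1,0,-0.25],[0,0,0]]
    - [1,[-0.1,0,-0.25],[0,0,0]]
    - [1,[-0.1,0,-0.25],[0,0,0]]
    - [1,[0,0,-0.25],[0,0,0]]
    - [1,[0,0,-0.25],[0,0,0]]
    - [1,[0,0,-0.1],[0,0,0]]
    - [1,[0,0,0],[0,0,0]]

```text
clock: 28.1
tool_pos: [0.5192, 0.0276, 0.1338]
orientation: [-1.912, -2.338, 0.213]
contact_force: [-2.4, -1.8, 7.1]
opening: 0.0
grip_force: 3.3
```

```bash
sed -i 's/lev1/lev2/' lev.py; python3 lev.py; python3 -c "
from plan import *
t,p,z,s=pose();d=(np.array([.643,.054,.1])-t)@[.978,.208,0];h=t[2]-.1
print(t,s['contact_force'],'theta',np.arctan2(h,d)-np.arcsin(.007/np.hypot(h,d)),d)"
```

```text
(array([0.5192, 0.0276, 0.1338]), np.float64(11.442654118130875), array([-0.1759, -0.0368, -0.9837]))
scene 204
[0.5536 0.2686 0.0665]
scene 169
[0.5691 0.1792 0.0661]
scene lever 376 [0.558  0.033  0.1319] [0.4924 0.0079 0.11  ] [0.6448 0.0684 0.1739] ((0.5706676244735718, 0.037562865763902664), (0.1541515439748764, 0.035450346767902374), 11.180105209350586) [ 0.9261  0.2453 -0.2866] [ 0.1899 -0.9596 -0.2077]
scene dark 120 [0.5274 0.0249 0.1412] [0.4992 0.0104 0.126 ] [0.548  0.0486 0.1739] ((0.5221427083015442, 0.027152501046657562), (0.0469263456761837, 0.03171325847506523), 16.76456069946289) [ 0.5065  0.2406 -0.828 ] [ 0.3985 -0.9169 -0.0226]
top 171
[0.5563 0.2665 0.0644]
top 82
[0.5712 0.1757 0.0628]
lever 6
dark 2
[0.51926121 0.02761095 0.13394849] [-2.36734293 -1.53628903  6.77000597] theta 0.20871068993104555 0.12650545455987924
```

View pics/lev2.png

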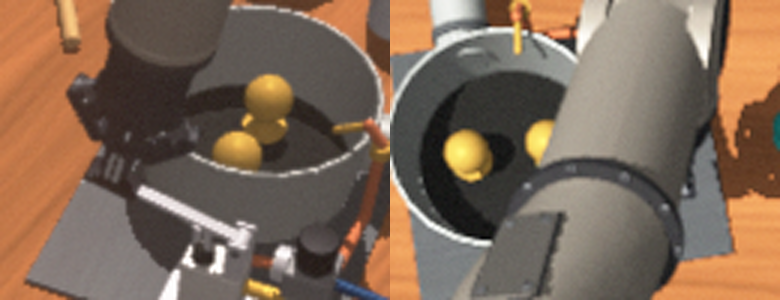

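The scene view shows the fingertips on the pad at (115,165), the lever partly down, and both knobs still standing. The lever is now at about 0.15, so 3.5 mm remain.

Request:
jog_arm:
  series:
    - [1,[0,0,-0.15],[0,0,0]]
    - [1,[0,0,-0.15],[0,0,0]]
    - [1,[0,0,-0.05],[0,0,0]]
    - [1,[0,0,0],[0,0,0]]
    - [1,[0,0,0],[0,0,0]]

```text
clock: 28.7
tool_pos: [0.5192, 0.0278, 0.1305]
orientation: [-1.912, -2.338, 0.213]
contact_force: [-3.0, -1.2, 8.2]
opening: 0.0001
grip_force: 3.6
```

```bash
python3 - <<'E'
from h import *
from plan import pose
np.set_printoptions(precision=4,suppress=True)
t,_,z,s=pose();d=(np.array([.643,.054,.1])-t)@[.978,.208,0];h=t[2]-.1
print(t,s['contact_force'],s['qvel'].max(),'lever',.36-(np.arctan2(h,d)-np.arcsin(.007/np.hypot(h,d))))
# check: bright lever bar slope in the scene camera
p=manip.capture("scene"); C=cloud(p); a=(np.array([.643,.054,.1])-C)@np.array([.978,.208,0]); b=(C-[.643,.054,0])@np.array([-.208,.978,0])
m=(p['z_map']>0)&(abs(b)<.012)&(a>.03)&(a<.095)&(C[...,2]>.1)&(C[...,2]<.16)&(p['img'].min(2)>110)
print(m.sum(),np.polyfit(a[m],C[...,2][m],1))
for n,c in (("a",(.5535,.269)),("b",(.5695,.179))):
    k=(np.hypot(C[...,0]-c[0],C[...,1]-c[1])<.033)&(C[...,2]>.03)&(C[...,2]<.1); print(n,k.sum(),C[k].max(0))
E
```

```text
[0.5192 0.0278 0.1305] [-3.0308 -1.2143  8.1764] 0.0012445367754623444 lever 0.17745610088237213
104 [0.1919 0.1075]
a 252 [0.5801 0.2847 0.0956]
b 168 [0.5939 0.197  0.0954]
```

Three checks agree on half-way: kinematics give 0.177, the bar slope gives about 0.17, and the force is 8.2 N. Handing in now.

```bash
python3 -c "
from workcell import manip
print(manip.finish_job())"
```

```text
the job is handed in; nothing more can be done
None
```

I handed the job in at about 29 s with both large brass knobs standing upright in the tub and the lever held about half-way down (about 0.177 rad, 8.2 N); the judge's result was not shown.

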